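# Drag the test tile home and bolt it in its holder

## Task

The flat test tile lies at the far end of its holder, between rails that leave no edge to grip. Press down with the fingertips on the black rubber pad on top of it (the tile cracks at more than about 20 N) and drag it by friction back towards the robot until it is fully home against the front stop; then push the red-knobbed bolt all the way in behind it, so that the tile stays locked home. Leave the other things on the bench where they are.

Things in the scene. Friction and masses are not known exactly. Their poses are not given: they have to be found in the camera images.
- tile_holder: Holder fixed to the bench: grey base 334 x 140 mm with a shallow channel along its own x. Origin: centre of its underside, at bench height; +x points away from the robot to the back wall, +y left, z up. Aluminium rails, front stop and back wall, 12 mm thick, tops at z = 20 mm, 3 mm above the tile. Channel: x -155 (inner face of the front stop, nearest the robot) to +155 mm, y -58 to +58 mm.
- bed (a point): Middle of the channel floor, 12 mm above the bench (holder frame x = 0, y = 0): hard slippery plastic, friction about 0.2 with the tile. A spring roller in the +y rail at x = 0 pushes the tile against the -y rail with about 1.3 N, so sliding the tile takes about 1 N plus a fifth of the force pressed on it. Home, the tile's centre is at x = -37, y = -2 mm.
- test_tile: White flat tile with printed rings, 236 x 112 x 4.8 mm, about 0.25 kg, loose in the channel, long side (own x) along it, +x away from the robot. Origin: centre of its underside. It starts at about x = 29 to 35 mm in the holder frame, 2 to 8 mm from the back wall. Tile and bed are hard. Too much force cracks it.
- pad_top (a point): Middle of the top of the black rubber pad on the tile's far end: 36 mm (along the tile) x 60 mm, only 2.2 mm proud, at x = 92, y = 0 in the tile's frame, 7 mm above the tile's underside. It grips (friction about 1; the bare tile is slicker) and yields 1 mm per 10 N, so measured heights are too coarse to press by: feel the force. Some 5 to 15 N drags the tile; less may slip.
- bolt (a joint): Bolt position in m: 0 to 0.004 at the start (out), 0.030 fully in; grows as it slides along the holder's +y. Takes about 1.5 N and stays where left. Its bar lies at the tile's height on the -y side, at x = 89 mm (holder frame), and passes behind the tile's far edge with 3 mm to spare only when the tile is home; otherwise it meets the tile's side.
- bolt_knob (a point): Centre of the top of the bolt's upright red knob, 56 mm above the bench. Knob: 18 mm diameter, red from 30 to 56 mm above the bench, thinner steel stem below. At bolt position 0 it is at x = 89, y = -128 mm in the holder frame; it travels 30 mm along +y with the bolt.
- bolt_guide (a point): Top of the bolt's guide cap (32 x 24 mm), 26 mm above the bench, between knob and rail, at x = 89, y = -86 mm in the holder frame. The holder's arm under the bolt is 44 mm wide, reaches to y = -152 mm and its top is 12 mm above the bench.
- petri_1: A round clear dish, 60 mm across, 16 mm high, behind the holder: a bystander, to be left alone. Origin at the centre of its underside.
- stain_dropper: A small brown dropper bottle, 33 mm across, 102 mm high, at the left: a bystander. Origin at the centre of its underside.
- iodine_dropper: Another small brown dropper bottle, 33 mm across, 102 mm high, at the far left: a bystander. Origin at the centre of its underside.
- specimen_cup_1: A white cup with a yellow lid, 51 mm across, 64 mm high, behind the holder: a bystander. Origin at the centre of its underside.
- bench_timer: A white bench timer, 39 x 68 x 51 mm, behind the holder: a bystander. Origin at the centre of its underside.
- marker_black: A marker pen lying at the right edge, 140 mm long, 13 mm high: a bystander. Origin under its middle.

How it is judged (in metres and radians):
On the way:
1. the tile has been dragged home against the front stop while the bolt is still out (x of test_tile in the frame of tile_holder below -0.035 m and value of joint bolt below 0.012 m), for 0.2 s.
At the end, for the whole second after the job is handed in: The tile lies flat on the bed, home within 2.5 mm of touching the front stop, at rest, and the bolt is in by at least 26 of its 30 mm behind it (x of test_tile in the frame of tile_holder below -0.0345 m and value of joint bolt above 0.026 m and angle between test_tile's own z axis and vertical below 0.03 rad and z of test_tile in the frame of tile_holder between 0.009 and 0.015 m and linear speed of test_tile below 0.01 m/s).
It fails at once if the tile is pressed or pushed with more than 20 N (contact force between any of the fingers, the arm and test_tile above 20 N).
It fails at once if a bystander is moved by more than 30 mm (distance of any of petri_1, stain_dropper, iodine_dropper, specimen_cup_1, bench_timer, marker_black from where it was at the start of the episode above 0.03 m).
It fails at once if the tile is lifted out of its channel (z of test_tile in the frame of tile_holder above 0.025 m).
It also fails if it takes over 50 s, if anything falls off the work surface, if the arm or the gripper's body presses on something with over 40 N, if the wrist force passes 120 N, or if a joint passes its speed limit or range.

## Robot

A 6-joint arm with a two-finger parallel gripper is mounted at the origin on the work surface; the furniture and walls round the work are solid. World frame = base frame: x ahead of the robot, y to its left, z up, the work surface at z = 0. Lengths are in mm, angles in degrees, forces in N, time in s.
With the tool pointing down it reaches from about 400 to 825 mm from the base axis. Payload 7 kg.
Tool frame: the origin (TCP) lies midway between the tips of the shut fingers; the grasp point (between the pads) lies 19 mm behind it (arm.grasp_offset is the distance from the TCP to the grasp point, in mm); x points along the fingers, z is the direction in which the jaws open and shut, and the axes are right-handed (so a half turn about x gives the same grasp; the last joint's range is limited). The gripper opens to 85 mm and grips with 20 to 120 N. Pads are 22 mm wide; open, the fingers measure 114 mm over their backs; the gripper's body (76 mm by 85 mm) begins 54 mm behind the grasp point. The pads swing forward as they close: fully open they stand 13 mm farther back than shut.
Start: joints at [16.507, 20.546, 0.682, 0, -70.136, -16.507], TCP at [674.978, -0.019, 231.302] pointing down, gripper open.
Joint ranges: [-176.03, 176.03], [-82.01, 121.73], [-58.28, 71.71], [-173.87, 95.51], [-174.79, -0.11], [-173.66, 173.66]. Speed limits (degrees/s): [136.94, 136.94, 172.46, 180, 180, 180].

## Interface

Orientations are given as a 3x3 rotation matrix whose columns are the frame's x, y, z axes.
In Python, from rig import telemetry, imaging, arm gives the robot as it stands.
- The arm moves only by the tool move_arm, never from a script. Its argument "series" is a list that holds one entry, the list of rows, each a list of 6 numbers: the shift along the tool's x, y, z in m, then the turn, a rotation vector about the tool's x, y, z in degrees. A call has exactly 5 rows; each row shifts and turns the commanded pose from where the row before left it, along the tool's axes as they then stand; what a row does not reach is not made up. A row lasts 1/8 s, in which the tool goes at most 62.5 mm and 10.7 degrees, less where a joint would pass 70% of its speed; a pose out of reach is approached as far as the arm can. A call is refused whole if a number of a shift passes 0.0625 or a number of a turn 10.7, either way. A call with a gripper value outside its range is refused whole. "hand" is the gripper's target within -1 to 1 (shut at 1, half-way at 0, fully open at -1), set as the call begins (left out, the last holds). The fingers move at their own pace and stop on an object; "force" is the grip in N (left out, the last holds). Time passes only in rows, so rows that do not move let the fingers close, or fill a call up. It gives the time, the measured TCP pose, the force and the opening at its end, in the units of the state.
- telemetry.observe(): the state, without advancing time (a new reading comes with each control period).
- imaging.read_camera(name): name is "scene" or "side" or "wrist"; returns a dict with "img" (400x640x3 uint8, red, green, blue), "vertical_fov" (degrees; the focal length in pixels is half the picture's height over the tangent of half this angle, whatever the lens; pixels are square), "cx", "cy" (the principal point, pixels), "camera_from_world" (4x4, takes a point from world to camera coordinates). Camera axes: x right, y down, z forward; pixel columns grow to the right and rows downward; lengths in mm; the calibration is good to about 2 mm. A picture is of the moment at which its call begins. There is no depth.
- arm.finish_job(): hands the job in, once; it reports no verdict.
The state is a dict: "t": time; "q": joint angles; "qd": joint speeds; "effort": joint torques, N m; "position": TCP position; "ee_rot": TCP orientation; "force": force on the tool from outside, world axes, zero at the start; "moment": the same for the moment, N m; "opening": finger opening in mm.
Only numpy, scipy, OpenCV 4.12 (cv2) and the standard library are available. Lean on these libraries where they do the work, as an engineer would, in place of code of your own. Each camera call takes 0.05 s, during which the arm holds its last target.

## Working session

There is one attempt and no reset: what is moved stays moved. The work goes in short steps, Python scripts to look and compute and a tool call to move; the robot and the scene stay as the last step left them, time stands still between calls to the robot, and variables do not carry over. Pictures are saved under pics/ and viewed, and the job is handed in when it is done.

Besides the shell and the picture viewer there is one more tool, called after "Request:" as name([rows], argument=value, ...), one row to a line, values as JSON. move_arm: Moves the arm, as the interface text tells. Its arguments: {"type":"object","properties":{"series":{"type":"array"},"hand":{"type":"number"},"force":{"type":"number"}},"required":["series"]}

```bash
ls; mkdir -p pics
cat > h.py <<'E'
import numpy as np, cv2
from rig import telemetry, imaging, arm
def cam(n):
    c=imaging.read_camera(n); return c
def K(c):
    h=c["img"].shape[0]; f=h/2/np.tan(np.radians(c["vertical_fov"])/2); return f
def ray(c,u,v,z):
    f=K(c); T=np.array(c["camera_from_world"]); R=T[:3,:3]; t=T[:3,3]
    o=-R.T@t; d=R.T@np.array([(u-c["cx"])/f,(v-c["cy"])/f,1]); s=(z-o[2])/d[2]; return o+s*d
def proj(c,p):
    f=K(c); T=np.array(c["camera_from_world"]); q=T[:3,:3]@np.array(p)+T[:3,3]; return q[:2]/q[2]*f+[c["cx"],c["cy"]]
def save(c,n): cv2.imwrite("pics/"+n+".png",c["img"][:,:,::-1])
E
python3 - <<'E'
from h import *
s=telemetry.observe(); print(s["t"],s["position"],s["ee_rot"],s["force"],s["opening"])
for n in ["scene","side","wrist"]:
    c=cam(n); save(c,n+"0"); T=np.array(c["camera_from_world"]); print(n,K(c),c["cx"],c["cy"],(-T[:3,:3].T@T[:3,3]).round(0), T[2,:3].round(2))
E
```

```text
pics
0.0 [ 6.74526123e+02 -2.86329382e-02  2.30374241e+02] [[-1.63800177e-03 -1.46641060e-04 -9.99998648e-01]
 [-1.16890446e-04 -9.99999982e-01  1.46832723e-04]
 [-9.99998652e-01  1.17130800e-04  1.63798460e-03]] [0.96398915 1.56317143 0.56682134] 85.46781505119675
scene 431.09189274008884 322.51849957936867 198.34768372289213 [ -23. -360.  846.] [ 0.59  0.32 -0.74]
side 369.35704972593635 316.7524363783288 196.00235053895028 [ 452. -671.  634.] [ 0.15  0.76 -0.64]
wrist 316.69318846033525 323.0897460405087 205.45244171722214 [675. -81. 373.] [-0.    0.32 -0.95]
```

View pics/scene0.png

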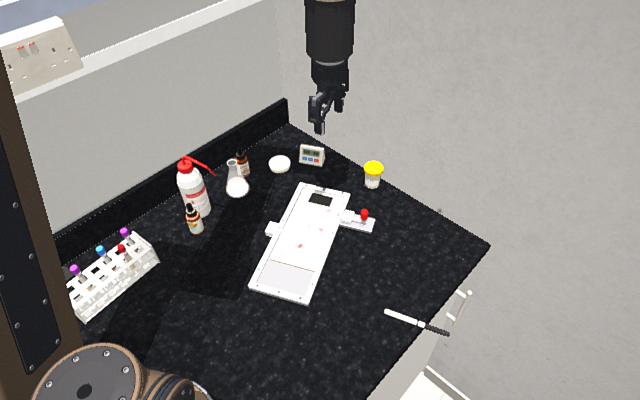

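View pics/side0.png

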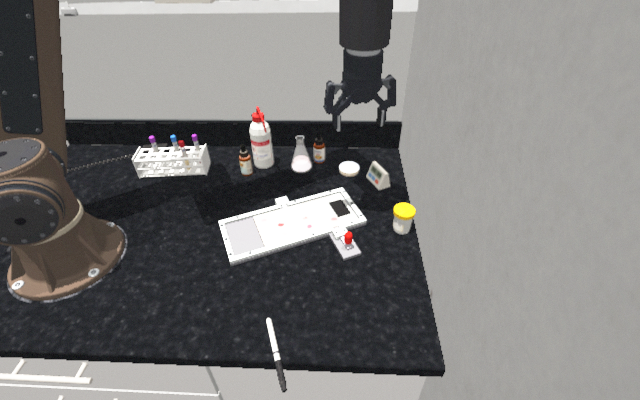

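View pics/wrist0.png

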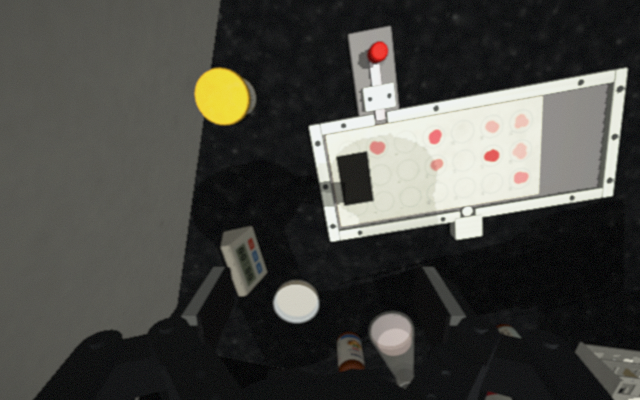

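The wrist view shows the holder (corners about (312,126), (627,70), (612,194), (331,241)), the pad at about (355,178), and the knob at (377,50). Next I measure these.

```bash
cat > m.py <<'E'
from h import *
def line(P,Q): return np.cross([*P,1],[*Q,1])
c=cam("wrist"); im=c["img"]; hsv=cv2.cvtColor(im,cv2.COLOR_RGB2HSV)
g=im.max(2)
w=((g>95)).astype(np.uint8)*255
n,l,st,ce=cv2.connectedComponentsWithStats(w); k=l[80,620] if l[80,620] else l[236,345]
L=l[150,450] 
m=(l==L).astype(np.uint8)*255
cv2.imwrite("pics/mask0.png",m)
# pad
d=(g<60).astype(np.uint8); n,l,st,ce=cv2.connectedComponentsWithStats(d)
pm=(l==l[178,355]).astype(np.uint8); print("pad px area",pm.sum())
ct=max(cv2.findContours(pm,0,2)[0],key=cv2.contourArea)
r=cv2.minAreaRect(ct); b=cv2.boxPoints(r); 
P=np.array([ray(c,u+.0,v,19) for u,v in b]); print("pad rect px",r,"\nworld",P.round(1),P.mean(0).round(1),np.linalg.norm(np.diff(P,axis=0),axis=1).round(1))
# knob
red=((im[:,:,0]>130)&(im[:,:,1]<70)&(im[:,:,2]<70)).astype(np.uint8)
n,l,st,ce=cv2.connectedComponentsWithStats(red)
for i in range(1,n):
    if st[i,4]>60: print("red",st[i],ce[i])
E
python3 m.py
```

```text
pad px area 1378
pad rect px ((354.7221374511719, 178.03623962402344), (49.23511505126953, 29.01508903503418), 82.56858825683594) 
world [[659.1 -20.5  19. ]
 [627.  -24.7  19. ]
 [617.1  32.7  19. ]
 [650.8  37.3  19. ]] [638.5   6.2  19. ] [32.4 58.2 34.1]
red [370  42  18  19 262] [378.49618321  51.01145038]
```

View pics/mask0.png

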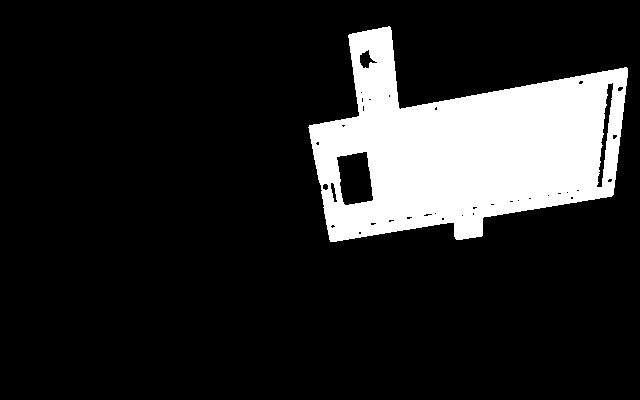

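```bash
python3 -c "
import cv2
a=cv2.imread('pics/wrist0.png')[15:255,295:640]
cv2.imwrite('pics/w_zoom.png',cv2.resize(a,None,fx=2.3,fy=2.3,interpolation=cv2.INTER_CUBIC))"
```

```text
(no output)
```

View pics/w_zoom.png

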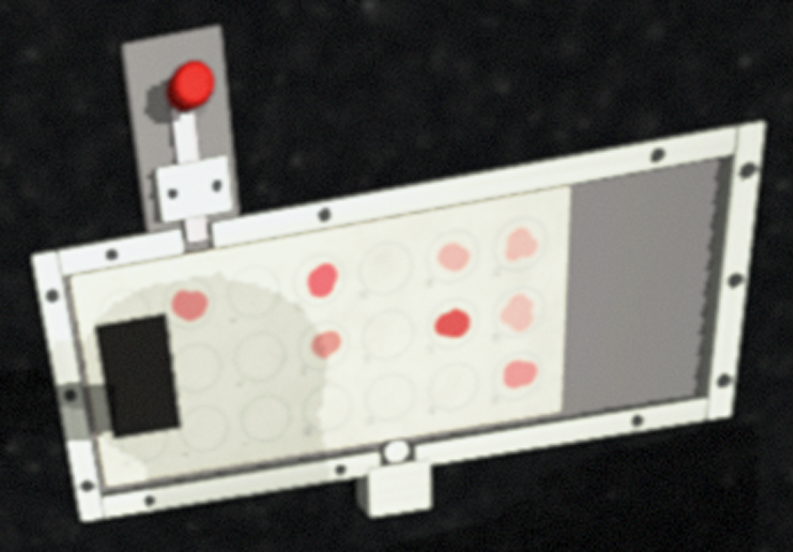

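```bash
cat > m2.py <<'E'
from h import *
c=cam("wrist")
Z=lambda a:(a[0]/2.3+295-.3,a[1]/2.3+15-.3)
C=[Z(a) for a in [(33,255),(765,121),(732,416),(80,521)]] # back-right, front-right, front-left, back-left
P=np.array([ray(c,*p,20)[:2] for p in C]); print(P.round(1)); e=lambda i,j:np.linalg.norm(P[i]-P[j])
print("lens",e(0,1),e(3,2),e(0,3),e(1,2))
loc=np.array([[167,-70],[-167,-70],[-167,70],[167,70]])
# rigid fit
a=P-P.mean(0); th=np.arctan2((loc[:,0]*a[:,1]-loc[:,1]*a[:,0]).sum(),(loc*a).sum()); R=np.array([[np.cos(th),-np.sin(th)],[np.sin(th),np.cos(th)]])
o=P.mean(0); print("origin",o,"yaw",np.degrees(th)); print((P-loc@R.T-o).round(1))
t=lambda p:(R.T@(np.array(p)[:2]-o)).round(1)
print("pad",t([638.5,6.2]))
print("tile front",[t(ray(c,*Z(a),16.8)) for a in [(571,185),(562,412)]],"exp -118+32=-86")
k=ray(c,378.5,51,52); print("knob",k,t(k))
print("guide expected", R@[89,-86]+o, "knob0", R@[89,-128]+o)
E
python3 m2.py
python3 - <<'E'
from h import *
# side & scene knob
for n in ["scene","side"]:
    c=cam(n); im=c["img"].astype(int)
    red=((im[:,:,0]>130)&(im[:,:,1]<60)&(im[:,:,2]<60)).astype(np.uint8)
    _,l,st,ce=cv2.connectedComponentsWithStats(red)
    for i in range(1,len(st)):
        if st[i,4]>25: print(n,st[i],ce[i],ray(c,*ce[i],46).round(1))
E
```

```text
[[ 690.3  -53.2]
 [ 362.2 -111.4]
 [ 336.5   26.4]
 [ 667.2   84.7]]
lens 333.20465946518107 335.7951374130698 139.84380985059627 140.1640233516354
origin [514.06679462 -13.37357028] yaw 10.021698601606005
[[-0.4  0. ]
 [ 0.4 -0. ]
 [-0.9 -0.1]
 [ 0.9  0.1]]
pad [125.9  -2.4]
tile front [array([-84.4, -57.2]), array([-84.8,  54.2])] exp -118+32=-86
knob [ 624.02729473 -122.52699451   52.        ] [  89.3 -126.6]
guide expected [616.67464212 -82.57349536] knob0 [ 623.98352932 -123.93265599]
scene [177 155  19  19 125] [185.808 164.928] [555.8 376.5  46. ]
scene [196 161  20  15  41] [205.73170732 167.41463415] [573.1 322.2  46. ]
scene [361 209   8  11  69] [363.97101449 213.75362319] [ 621.5 -123.5   46. ]
scene [118 245   7   8  39] [120.8974359  248.41025641] [269.3 324.7  46. ]
side [253 116   9   6  35] [256.77142857 119.22857143] [473.8 471.8  46. ]
side [345 234   8  10  52] [348.26923077 238.73076923] [ 624.  -131.1   46. ]
```

Request:
move_arm([
  [[0,0,0,-10,0,0],[0.045,-0.006,0.017,0,0,0],[0.045,-0.006,0.018,0,0,0],[0.045,0,0,0,0,0],[0.045,0,0,0,0,0]],
], hand=1, force=60)

```text
t: 0.98
position: [638.5, 5.9, 50.5]
ee_rot: [[0.001, 0.174, -0.985], [0.0, -0.985, -0.174], [-1.0, -0.0, -0.001]]
force: [0.1, 0.3, -0.3]
opening: 0.5
```

Request:
move_arm([
  [[0,0,0,0,0,0],[0,0,0,0,0,0],[0,0,0,0,0,0],[0,0,0,0,0,0],[0,0,0,0,0,0]],
])

```text
t: 1.6
position: [638.8, 5.8, 52.2]
ee_rot: [[0.001, 0.174, -0.985], [0.0, -0.985, -0.174], [-1.0, -0.0, -0.001]]
force: [0.4, 0.0, -0.6]
opening: -0.3
```

Run:
```python
from h import *
s=telemetry.observe(); print(s["t"],s["position"],s["ee_rot"].round(3),s["force"],s["opening"])
c=cam("side"); save(c,"side1")
a=c["img"][150:290,200:430,::-1]
cv2.imwrite("pics/side1z.png",cv2.resize(a,None,fx=3,fy=3))
c=cam("scene"); 
a=c["img"][120:310,230:420,::-1]
cv2.imwrite("pics/scene1z.png",cv2.resize(a,None,fx=3,fy=3))
```

```text
1.6 [638.81457898   5.82892239  52.22666861] [[ 0.001  0.174 -0.985]
 [ 0.    -0.985 -0.174]
 [-1.    -0.    -0.001]] [ 0.43745684  0.00084095 -0.59310271] -0.25581799266273286
```

View pics/side1z.png

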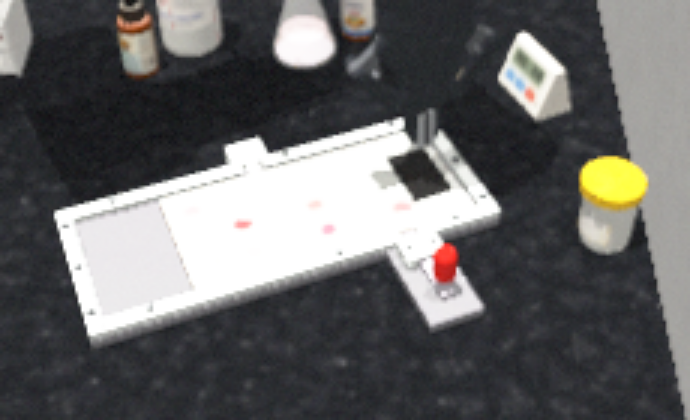

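View pics/scene1z.png

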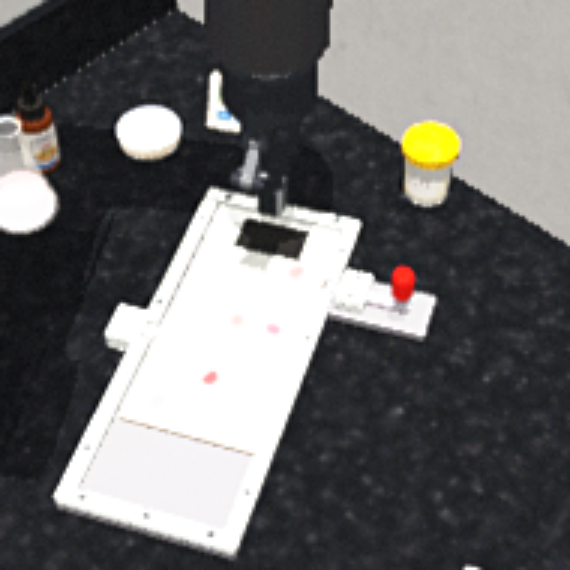

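The side view shows the closed tips just above the pad, which is at about (420,172) in the zoom, with nothing in the way. Descending now.

Request:
move_arm([
  [[0.015,0,0,0,0,0],[0.011,0,0,0,0,0],[0.002,0,0,0,0,0],[0,0,0,0,0,0],[0,0,0,0,0,0]],
])

```text
t: 2.33
position: [638.7, 5.8, 23.6]
ee_rot: [[0.0, 0.174, -0.985], [0.0, -0.985, -0.174], [-1.0, 0.0, -0.0]]
force: [-0.2, 0.0, -1.6]
opening: -0.1
```

Request:
move_arm([
  [[0.0005,0,0,0,0,0],[0.0005,0,0,0,0,0],[0.0005,0,0,0,0,0],[0,0,0,0,0,0],[0,0,0,0,0,0]],
])

```text
t: 2.95
position: [638.5, 5.7, 21.8]
ee_rot: [[0.0, 0.174, -0.985], [0.0, -0.985, -0.174], [-1.0, -0.0, -0.0]]
force: [0.1, 0.1, -0.6]
opening: -0.1
```

Request:
move_arm([
  [[0.0005,0,0,0,0,0],[0.0005,0,0,0,0,0],[0,0,0,0,0,0],[0,0,0,0,0,0],[0,0,0,0,0,0]],
])

```text
t: 3.58
position: [638.4, 5.7, 20.8]
ee_rot: [[0.0, 0.174, -0.985], [0.0, -0.985, -0.174], [-1.0, -0.0, -0.0]]
force: [-0.0, -0.3, 0.1]
opening: 0.1
```

Request:
move_arm([
  [[0.0005,0,0,0,0,0],[0.0003,0,0,0,0,0],[0,0,0,0,0,0],[0,0,0,0,0,0],[0,0,0,0,0,0]],
])

```text
t: 4.2
position: [638.4, 5.7, 20.0]
ee_rot: [[0.0, 0.174, -0.985], [0.0, -0.985, -0.174], [-1.0, -0.0, -0.0]]
force: [0.4, -0.3, -0.4]
opening: -0.6
```

Request:
move_arm([
  [[0.0004,0,0,0,0,0],[0.0004,0,0,0,0,0],[0,0,0,0,0,0],[0,0,0,0,0,0],[0,0,0,0,0,0]],
])

```text
t: 4.82
position: [638.4, 5.7, 19.2]
ee_rot: [[-0.0, 0.174, -0.985], [-0.0, -0.985, -0.174], [-1.0, 0.0, 0.0]]
force: [0.1, -0.3, 0.6]
opening: 0.1
```

Request:
move_arm([
  [[0.0003,0,0,0,0,0],[0.0003,0,0,0,0,0],[0,0,0,0,0,0],[0,0,0,0,0,0],[0,0,0,0,0,0]],
])

```text
t: 5.45
position: [638.5, 5.7, 18.8]
ee_rot: [[0.0, 0.174, -0.985], [-0.0, -0.985, -0.174], [-1.0, 0.0, -0.0]]
force: [-1.4, 0.2, 3.8]
opening: -0.1
```

Request:
move_arm([
  [[0.0003,0,0,0,0,0],[0.0002,0,0,0,0,0],[0,0,0,0,0,0],[0,0,0,0,0,0],[0,0,0,0,0,0]],
])

```text
t: 6.08
position: [638.5, 5.7, 18.5]
ee_rot: [[0.0, 0.174, -0.985], [-0.0, -0.985, -0.174], [-1.0, 0.0, -0.0]]
force: [-2.6, -0.2, 5.6]
opening: -0.3
```

Request:
move_arm([
  [[0.0002,0,0,0,0,0],[0.0002,0,0,0,0,0],[0,0,0,0,0,0],[0,0,0,0,0,0],[0,0,0,0,0,0]],
])

```text
t: 6.7
position: [638.5, 5.8, 18.3]
ee_rot: [[0.0, 0.174, -0.985], [-0.0, -0.985, -0.174], [-1.0, 0.0, -0.0]]
force: [-3.1, -0.0, 7.9]
opening: -0.0
```

Request:
move_arm([
  [[0.0001,0,0.001,0,0,0],[0,0,0.001,0,0,0],[0,0,0.001,0,0,0],[0,0,0.001,0,0,0],[0,0,0.001,0,0,0]],
])

```text
t: 7.32
position: [635.4, 5.2, 18.5]
ee_rot: [[0.004, 0.174, -0.985], [0.001, -0.985, -0.174], [-1.0, 0.0, -0.004]]
force: [3.6, 0.4, 6.3]
opening: 0.2
```

Request:
move_arm([
  [[0.0002,0,0.002,0,0,0],[0.0001,0,0.002,0,0,0],[0,0,0.002,0,0,0],[0,0,0.002,0,0,0],[0,0,0.002,0,0,0]],
])

```text
t: 7.95
position: [625.8, 3.6, 18.5]
ee_rot: [[0.004, 0.174, -0.985], [0.001, -0.985, -0.174], [-1.0, 0.0, -0.004]]
force: [3.9, 0.3, 5.9]
opening: 0.1
```

Run:
```python
from h import *
c=cam("side"); 
a=c["img"][150:290,200:430,::-1]
cv2.imwrite("pics/side2z.png",cv2.resize(a,None,fx=3,fy=3))
```

```text
(no output)
```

View pics/side2z.png

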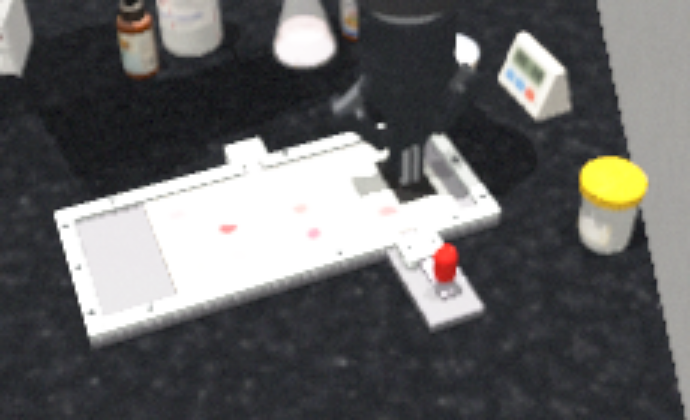

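The tile is moving with the tips: its front edge went from (165,200) to (150,205) and the gap behind it has opened. I'll keep dragging.

Request:
move_arm([
  [[0.0002,0,0.003,0,0,0],[0,0,0.003,0,0,0],[0,0,0.003,0,0,0],[0,0,0.003,0,0,0],[0,0,0.003,0,0,0]],
])

```text
t: 8.62
position: [611.3, 1.0, 18.4]
ee_rot: [[0.005, 0.174, -0.985], [0.001, -0.985, -0.174], [-1.0, 0.0, -0.005]]
force: [4.2, 0.1, 7.6]
opening: 0.4
```

Request:
move_arm([
  [[0,0,0.003,0,0,0],[0,0,0.003,0,0,0],[0,0,0.003,0,0,0],[0,0,0.003,0,0,0],[0,0,0.003,0,0,0]],
])

```text
t: 9.25
position: [596.5, -1.6, 18.4]
ee_rot: [[0.005, 0.175, -0.985], [0.001, -0.985, -0.175], [-1.0, 0.0, -0.005]]
force: [4.4, -0.1, 7.5]
opening: -0.0
```

Request:
move_arm([
  [[0,0,0.003,0,0,0],[0,0,0.003,0,0,0],[0,0,0.003,0,0,0],[0,0,0.003,0,0,0],[0,0,0.003,0,0,0]],
])

```text
t: 9.88
position: [581.8, -4.2, 18.3]
ee_rot: [[0.005, 0.175, -0.985], [0.001, -0.985, -0.175], [-1.0, 0.0, -0.005]]
force: [4.4, -1.0, 7.3]
opening: 0.1
```

Request:
move_arm([
  [[0,0,0.002,0,0,0],[0,0,0.002,0,0,0],[0,0,0.002,0,0,0],[0,0,0.001,0,0,0],[0,0,0.001,0,0,0]],
])

```text
t: 10.5
position: [573.9, -5.6, 18.3]
ee_rot: [[0.005, 0.175, -0.985], [0.001, -0.985, -0.175], [-1.0, 0.0, -0.005]]
force: [3.7, -0.7, 6.8]
opening: 0.2
```

Run:
```python
from h import *
c=cam("side"); 
a=c["img"][150:290,200:430,::-1]
cv2.imwrite("pics/side3z.png",cv2.resize(a,None,fx=3,fy=3))
```

```text
(no output)
```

View pics/side3z.png

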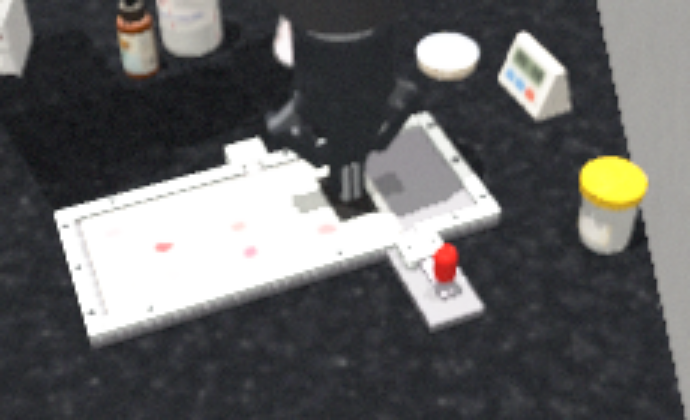

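The front edge is close to the stop, with a thin strip left around (85,265). I'll creep in until the drag force rises.

Request:
move_arm([
  [[0,0,0.001,0,0,0],[0,0,0.001,0,0,0],[0,0,0.001,0,0,0],[0,0,0.001,0,0,0],[0,0,0.001,0,0,0]],
])

```text
t: 11.18
position: [569.0, -6.5, 18.3]
ee_rot: [[0.005, 0.175, -0.985], [0.001, -0.985, -0.175], [-1.0, 0.0, -0.005]]
force: [4.5, -0.4, 7.5]
opening: 0.3
```

Request:
move_arm([
  [[0,0,0.0005,0,0,0],[0,0,0.0005,0,0,0],[0,0,0.0005,0,0,0],[0,0,0.0005,0,0,0],[0,0,0.0005,0,0,0]],
])

```text
t: 11.8
position: [567.4, -6.6, 18.5]
ee_rot: [[0.006, 0.175, -0.985], [0.001, -0.985, -0.175], [-1.0, -0.0, -0.006]]
force: [6.6, 0.3, 6.0]
opening: 0.2
```

Request:
move_arm([
  [[0,0,0.0005,0,0,0],[0,0,0.0005,0,0,0],[0,0,0.0005,0,0,0],[0,0,0,0,0,0],[0,0,0,0,0,0]],
])

```text
t: 12.42
position: [566.0, -6.8, 18.5]
ee_rot: [[0.006, 0.175, -0.985], [0.001, -0.985, -0.175], [-1.0, -0.0, -0.006]]
force: [5.9, 0.2, 6.6]
opening: -0.0
```

Run:
```python
from h import *
c=cam("side"); 
a=c["img"][150:290,200:430,::-1]
cv2.imwrite("pics/side4z.png",cv2.resize(a,None,fx=3,fy=3))
c=cam("wrist"); save(c,"wrist4")
```

```text
(no output)
```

View pics/side4z.png

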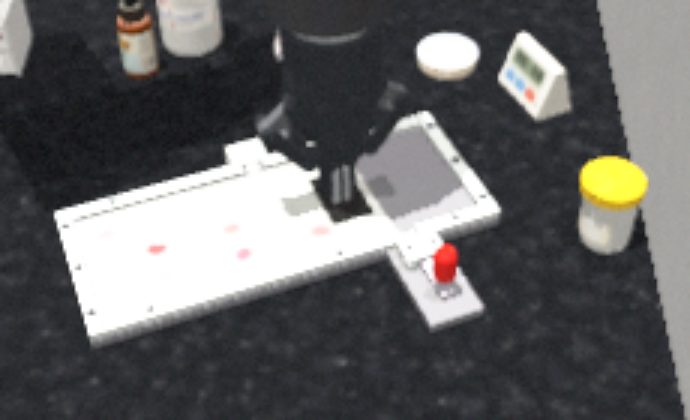

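View pics/wrist4.png

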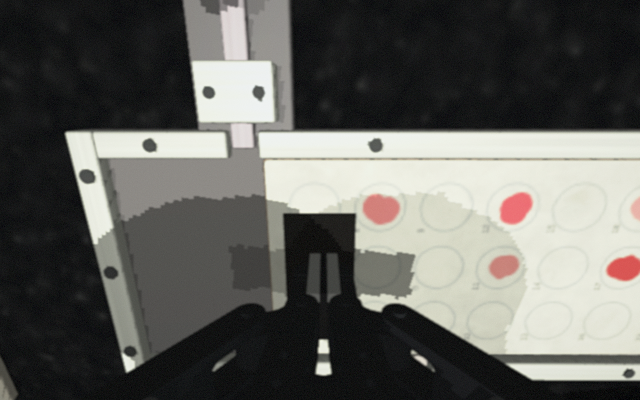

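Run:
```python
from h import *
c=cam("wrist"); th=np.radians(10.02); R=np.array([[np.cos(th),-np.sin(th)],[np.sin(th),np.cos(th)]]); o=np.array([514.07,-13.37])
t=lambda p:(R.T@(np.array(p)[:2]-o)).round(1)
print("tile far edge",[t(ray(c,*p,16.8)) for p in [(264.5,162),(266,190)]],"home 81")
print("pad edges",[t(ray(c,*p,19)) for p in [(284,214),(355,214)]],"home 37..73")
print("rail gap", [t(ray(c,*p,20)) for p in [(227,131),(260,131)]])
print("back wall outer", t(ray(c,66,132,20)),"167,-70")
print("bar end",[t(ray(c,*p,17)) for p in [(231,147),(253,147)]])
```

```text
tile far edge [array([ 80., -56.]), array([ 80.1, -42.6])] home 81
pad edges [array([ 71.7, -31.3]), array([ 37.7, -31.4])] home 37..73
rail gap [array([ 95. , -70.3]), array([ 80.6, -70.3])]
back wall outer [166.  -69.8] 167,-70
bar end [array([ 94.8, -62.9]), array([ 84.8, -62.9])]
```

The tile is home: far edge at x ≈ 80 (81 expected, and this view reads about 1 mm low), pad 37.7 to 71.7, and the gap at the stop has closed. Lifting off and going round to the knob's outer side.

Request:
move_arm([
  [[-0.003,0,0,0,0,0],[-0.02,0,0,0,0,0],[-0.04,0,0,0,0,0],[-0.025,0.03,-0.015,0,0,0],[0,0.03,-0.01,0,0,0]],
])

```text
t: 13.2
position: [598.4, -62.6, 107.0]
ee_rot: [[0.002, 0.175, -0.985], [0.001, -0.985, -0.175], [-1.0, -0.0, -0.002]]
force: [0.6, -0.5, -0.4]
opening: -0.2
```

Request:
move_arm([
  [[0,0.035,-0.009,0,0,0],[0,0.035,0,0,0,0],[0,0.03,0,0,0,0],[0,0,0,0,0,0],[0,0,0,0,0,0]],
])

```text
t: 13.82
position: [622.8, -159.1, 104.2]
ee_rot: [[-0.002, 0.173, -0.985], [0.0, -0.985, -0.173], [-1.0, -0.001, 0.002]]
force: [0.3, 0.2, -0.3]
opening: -0.2
```

```bash
cat > st.py <<'E'
from h import *
th=np.radians(10.02); R=np.array([[np.cos(th),-np.sin(th)],[np.sin(th),np.cos(th)]]); o=np.array([514.07,-13.37])
t=lambda p:(R.T@(np.array(p)[:2]-o)).round(1)
if __name__=="__main__":
    s=telemetry.observe(); print(s["t"],t(s["position"]),s["position"][2],"F holder",(R.T@s["force"][:2]).round(1),s["force"][2])
E
python3 st.py
python3 - <<'E'
from st import *
c=cam("wrist"); save(c,"wrist5")
c=cam("side"); 
a=c["img"][150:290,200:430,::-1]
cv2.imwrite("pics/side5z.png",cv2.resize(a,None,fx=3,fy=3))
E
```

```text
13.825 [  81.7 -162.5] 104.21570862899861 F holder [0.3 0.2] -0.2504519131541936
```

View pics/wrist5.png

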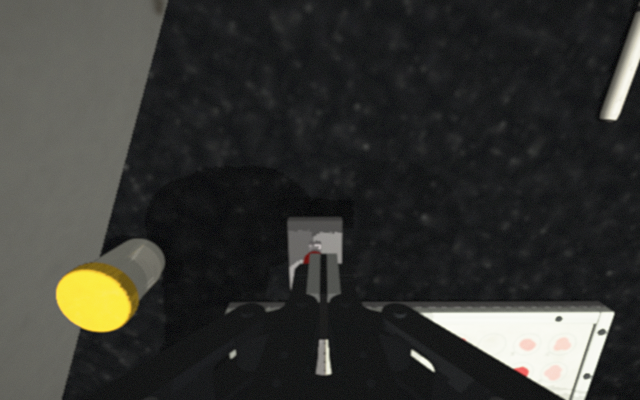

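View pics/side5z.png

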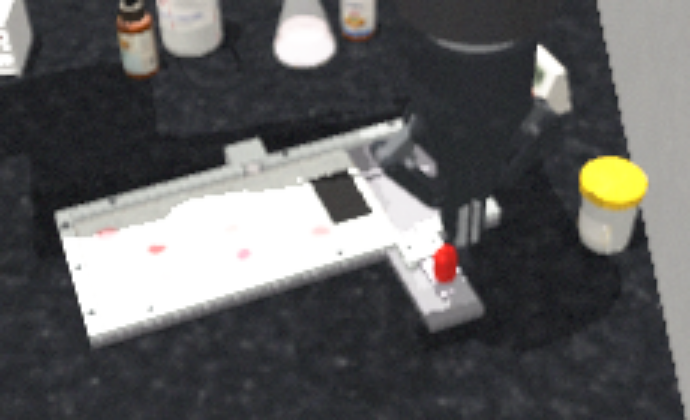

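Request:
move_arm([
  [[0.02,0,-0.007,0,0,0],[0.025,0,0,0,0,0],[0.021,0,0,0,0,0],[0,0,0,0,0,0],[0,0,0,0,0,0]],
])

```text
t: 14.55
position: [631.1, -157.7, 39.3]
ee_rot: [[0.0, 0.174, -0.985], [-0.0, -0.985, -0.174], [-1.0, 0.0, -0.0]]
force: [-0.4, 0.1, 0.0]
opening: -0.3
```

```bash
python3 st.py
python3 - <<'E'
from st import *
c=cam("side"); 
a=c["img"][150:290,200:430,::-1]
cv2.imwrite("pics/side6z.png",cv2.resize(a,None,fx=3,fy=3))
c=cam("scene"); 
a=c["img"][120:310,230:420,::-1]
cv2.imwrite("pics/scene6z.png",cv2.resize(a,None,fx=3,fy=3))
E
```

```text
14.55 [  90.2 -162.5] 39.304268498817095 F holder [-0.3  0.1] 0.01549328699145397
```

View pics/side6z.png

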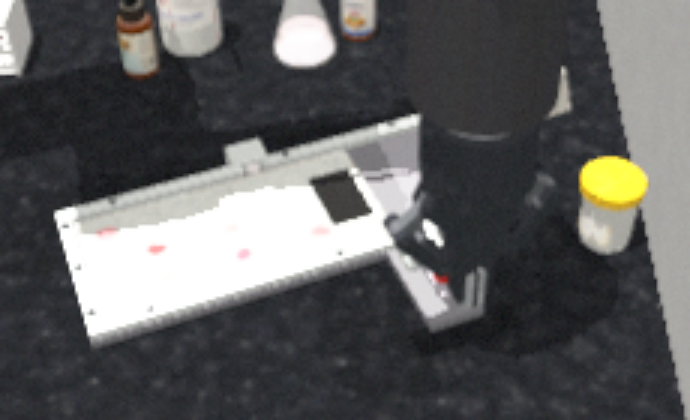

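View pics/scene6z.png

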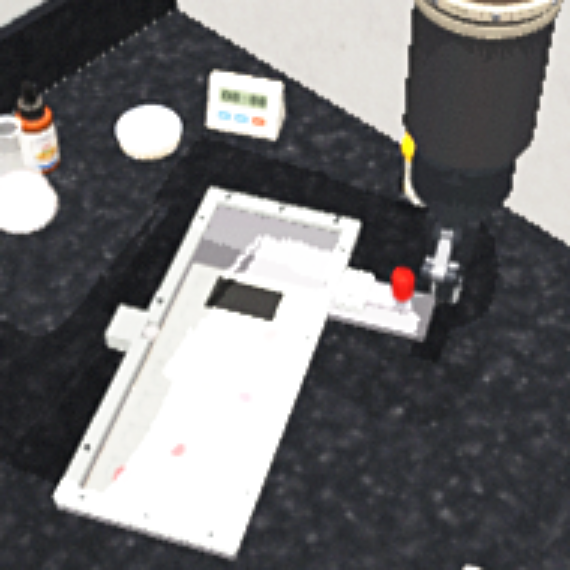

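The tips stand at the outer side of the red knob, which is at about (402,283) in the scene zoom, and the way is clear. Pushing along the holder's +y.

Request:
move_arm([
  [[0,-0.004,0,0,0,0],[0,-0.004,0,0,0,0],[0,-0.003,0,0,0,0],[0,-0.003,0,0,0,0],[0,-0.003,0,0,0,0]],
])

```text
t: 15.28
position: [627.8, -141.3, 39.2]
ee_rot: [[0.0, 0.174, -0.985], [-0.0, -0.985, -0.174], [-1.0, 0.0, -0.0]]
force: [-0.1, -2.2, 0.6]
opening: 0.1
```

Request:
move_arm([
  [[0,-0.003,0,0,0,0],[0,-0.003,0,0,0,0],[0,-0.003,0,0,0,0],[0,-0.003,0,0,0,0],[0,-0.002,0,0,0,0]],
])

```text
t: 15.9
position: [625.3, -127.4, 39.1]
ee_rot: [[-0.0, 0.174, -0.985], [-0.0, -0.985, -0.174], [-1.0, 0.0, 0.0]]
force: [0.5, -2.2, 0.7]
opening: 0.0
```

```bash
python3 st.py
```

```text
15.9 [  89.7 -131.6] 39.100520152993994 F holder [ 0.1 -2.3] 0.6932770674735101
```

Request:
move_arm([
  [[0,-0.003,0,0,0,0],[0,-0.002,0,0,0,0],[0,-0.002,0,0,0,0],[0,-0.002,0,0,0,0],[0,-0.002,0,0,0,0]],
])

```text
t: 16.52
position: [623.4, -116.6, 39.1]
ee_rot: [[-0.0, 0.174, -0.985], [0.0, -0.985, -0.174], [-1.0, -0.0, 0.0]]
force: [-0.5, -2.1, 1.0]
opening: 0.1
```

Request:
move_arm([
  [[0,-0.001,0,0,0,0],[0,-0.0005,0,0,0,0],[0,-0.0005,0,0,0,0],[0,0,0,0,0,0],[0,0,0,0,0,0]],
])

```text
t: 17.15
position: [623.2, -115.0, 39.2]
ee_rot: [[0.0, 0.174, -0.985], [-0.0, -0.985, -0.174], [-1.0, 0.0, -0.0]]
force: [0.7, -4.6, 0.8]
opening: -0.2
```

```bash
python3 st.py
```

```text
17.15 [  89.8 -119.1] 39.1534326559263 F holder [-0.1 -4.7] 0.8082834942385997
```

Force is starting to rise, so this may be the end stop. I'll nudge to confirm.

Request:
move_arm([
  [[0,-0.0005,0,0,0,0],[0,-0.0005,0,0,0,0],[0,0,0,0,0,0],[0,0,0,0,0,0],[0,0,0,0,0,0]],
])

```text
t: 17.77
position: [623.1, -114.8, 39.2]
ee_rot: [[0.0, 0.174, -0.985], [-0.001, -0.985, -0.174], [-1.0, 0.001, -0.0]]
force: [1.7, -8.2, -0.4]
opening: -0.1
```

```bash
python3 st.py
```

```text
17.775 [  89.8 -118.9] 39.23587210193983 F holder [ 0.3 -8.3] -0.43627665790350717
```

The tips stall at y = -118.9 (-118 predicted for fully in) while the force climbs to 8 N. That is the bolt's end stop. Backing off and checking.

Request:
move_arm([
  [[0,0.005,0,0,0,0],[0,0.02,0,0,0,0],[-0.03,0.01,0,0,0,0],[-0.05,0,0,0,0,0],[-0.05,0,0,0,0,0]],
])

```text
t: 18.4
position: [628.8, -149.0, 170.1]
ee_rot: [[-0.001, 0.173, -0.985], [0.0, -0.985, -0.173], [-1.0, -0.001, 0.001]]
force: [1.1, -0.1, -0.9]
opening: 0.0
```

Request:
move_arm([
  [[-0.05,0.03,0,0,0,0],[0,0.03,0,0,0,0],[0,0,0,0,0,0],[0,0,0,0,0,0],[0,0,0,0,0,0]],
])

```text
t: 19.02
position: [639.2, -206.9, 218.5]
ee_rot: [[-0.001, 0.174, -0.985], [0.0, -0.985, -0.174], [-1.0, -0.0, 0.001]]
force: [0.1, -0.2, -0.6]
opening: 0.1
```

Run:
```python
from st import *
print(telemetry.observe()["t"])
for n in ["scene","side"]:
    c=cam(n); im=c["img"].astype(int)
    red=((im[:,:,0]>130)&(im[:,:,1]<60)&(im[:,:,2]<60)).astype(np.uint8)
    _,l,st,ce=cv2.connectedComponentsWithStats(red)
    for i in range(1,len(st)):
        p=ray(c,*ce[i],46)
        if st[i,4]>25 and abs(t(p)[1]+110)<40: print(n,st[i],ce[i],p.round(1),t(p))
    a=c["img"][120:310,230:420,::-1] if n=="scene" else c["img"][150:290,200:430,::-1]
    cv2.imwrite("pics/%s7z.png"%n,cv2.resize(a,None,fx=3,fy=3))
```

```text
19.025
scene [349 206   8  11  64] [352.59375  211.046875] [616.5 -95.3  46. ] [ 86.7 -98.5]
side [340 226   6   9  45] [342.35555556 230.55555556] [ 617.9 -103.7   46. ] [  86.5 -107.1]
```

View pics/scene7z.png

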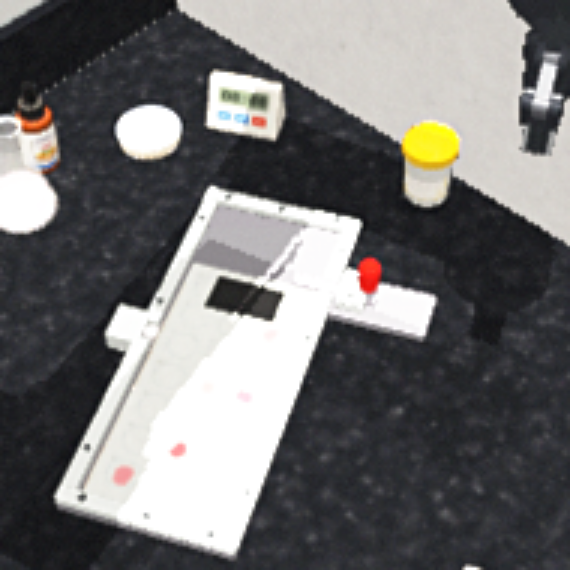

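View pics/side7z.png

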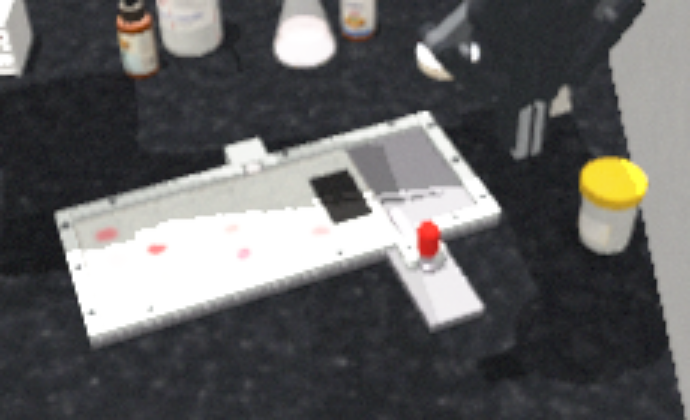

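Run:
```python
from st import *
c=cam("wrist"); save(c,"wrist8");
```

```text
(no output)
```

View pics/wrist8.png

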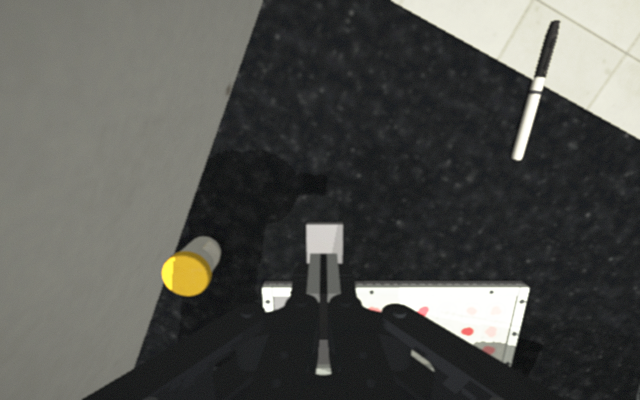

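The knob is fully in, but this view hides the tile's far edge. I have time, so I'll move over for a clean look.

Request:
move_arm([
  [[0,-0.06,0,0,0,0],[0,-0.06,0,0,0,0],[0,-0.06,0,0,0,0],[0,-0.03,0,0,0,0],[0,0,0,0,0,0]],
])

```text
t: 19.8
position: [602.7, 1.9, 219.5]
ee_rot: [[0.001, 0.177, -0.984], [0.0, -0.984, -0.177], [-1.0, -0.0, -0.001]]
force: [0.5, 0.3, -0.1]
opening: 0.1
```

Request:
move_arm([
  [[0,0,0,0,0,0],[0,0,0,0,0,0],[0,0,0,0,0,0],[0,0,0,0,0,0],[0,0,0,0,0,0]],
])

```text
t: 20.42
position: [603.0, -0.8, 219.0]
ee_rot: [[-0.0, 0.173, -0.985], [-0.0, -0.985, -0.173], [-1.0, -0.0, 0.0]]
force: [0.0, -0.8, 0.0]
opening: -0.4
```

Run:
```python
from st import *
c=cam("wrist"); a=c["img"][20:260,300:640,::-1]; cv2.imwrite("pics/wrist9.png",cv2.resize(a,None,fx=2.3,fy=2.3,interpolation=cv2.INTER_CUBIC))
```

```text
(no output)
```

View pics/wrist9.png

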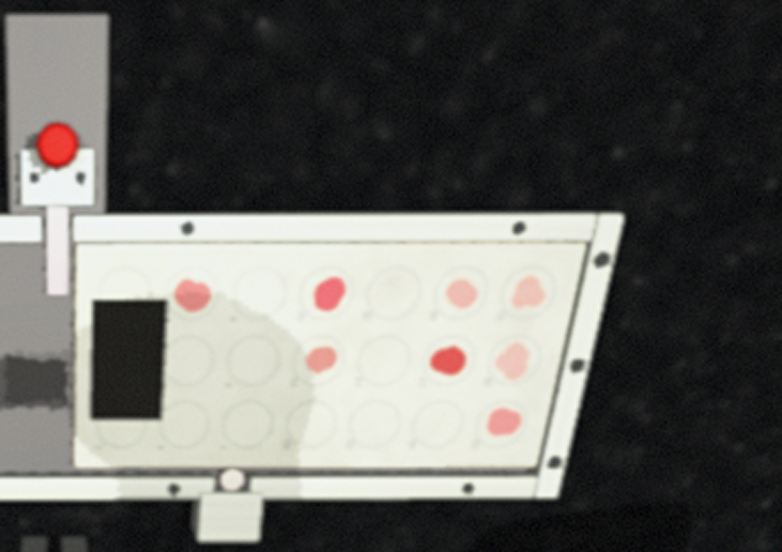

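The bar (57,250) lies behind the tile's far edge (74,350), and the tile is flush with the front stop. One numeric check, then I hand in.

Run:
```python
from st import *
c=cam("wrist"); Z=lambda a:(a[0]/2.3+300-.3,a[1]/2.3+20-.3)
print("far edge",t(ray(c,*Z((75,350)),16.8)),"bar end",t(ray(c,*Z((57,294)),17)),"knob",t(ray(c,*Z((57,145)),54)))
print("front corners ref",t(ray(c,*Z((624,214)),20)),"stop inner", t(ray(c,*Z((588,243)),20)))
print(telemetry.observe()["t"]); print(arm.finish_job())
```

```text
far edge [80.3 -7. ] bar end [ 89.  -33.9] knob [ 89.2 -97.8]
front corners ref [-166.7  -70. ] stop inner [-153.4  -57.3]
20.525
the job is handed in; nothing more can be done
None
```

The tile is dragged home against the front stop and the bolt is pushed fully in behind it. I handed the job in at about 20.5 s of the 50 s allowed; no verdict was reported.

**Drag:** I pressed the pad with the closed fingertips at about 6–8 N and pulled the tile about 71 mm. At the stop the drag force rose to about 6.5 N and the tips began to slip on the pad. The camera showed no gap left at the stop, and the bolt was still out.

**Bolt:** I pushed the knob from its outer side with about 2 N. At the end it stalled and the force rose to about 8 N, which I took as its end stop.

**Last checks:**

| Check | Measured | Expected |
|---|---|---|
| Tile's far edge, holder x | 80.3 mm | 81 mm when home |
| Bolt knob, holder y | -97.8 mm | -98 mm fully in |
| Bolt bar | x = 89 mm, its end behind the tile | x = 89 mm, behind the tile |

**Disagreements:** The far-edge reading is 0.7 mm short, within the camera calibration of about 2 mm. The side camera put the knob about 8 mm off in y, both before and after the push. Its travel of 27.9 mm still agreed with the scene camera's 28.6 mm.

**Bystanders:** Those I could see in the last pictures looked unmoved. I did not measure their positions.

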